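# Check a coarse-threaded cap on the thread gauge and sort it

### The arm

A 6-joint arm with a two-finger parallel gripper is mounted at the origin on a cart in front of the work surface, level with it; the furniture and walls round the work are solid. World frame = base frame: x ahead of the robot, y to its left, z up, the work surface at z = 0. Lengths are in mm, angles in rad, forces in N, time in s.
With the tool pointing down it reaches from about 350 to 725 mm from the base axis. Payload 4.3 kg.
Tool frame: the origin (TCP) lies at the centre of the arm's flange, where the gripper is bolted on; the fingertips stand 173 mm ahead of it and the grasp point (between the pads) lies 155 mm ahead of it; z points along the fingers, y is the line along which they close (so a half turn about z gives the same grasp; the last joint's range is limited). The gripper opens to 85 mm and grips with 20 to 120 N. Pads are 22 mm wide; open, the fingers measure 114 mm over their backs; the gripper's body (76 mm by 85 mm) begins 54 mm behind the grasp point. The pads swing forward as they close: fully open they stand 13 mm farther back than shut.
Start: joints at [-1.277, 0.377, 0.081, 1.274, 0, 1.46], TCP at [225.936, -528.773, 404.729] pointing down, gripper open.
Joint ranges: [-2.72, 2.72], [-0.84, 1.66], [-1.02, 1.22], [-1.77, 2.12], [-1.37, 1.28], [-3.14, 3.14]. Speed limits (rad/s): [2.57, 2.57, 3.14, 3.14, 3.14, 3.14].

### API

Orientations are given as a 3x3 rotation matrix whose columns are the frame's x, y, z axes.
In Python, from workcell import env, imaging, finder gives the robot as it stands.
- The arm moves only by the tool carry_out, never from a script. Its arguments are lists of equal length, an entry for each row: "linear": the shift along the tool's x, y, z each as a share of 10 cm, from -1 to 1, a list of three; "turn": the turn about the tool's z as a share of 180 degrees, from -1 to 1; "claw": the finger opening in mm, from 0 to 85.4. A call has 1 to 20 rows; each row is the pose to reach, as a shift and turn from the pose commanded when the call began, along the tool's axes at that moment, turning the shorter way round; what a row does not reach only later rows make up. A row lasts 1/8 s, in which the tool goes at most 62.5 mm and 10.7 degrees, less where a joint would pass 70% of its speed; a pose out of reach is approached as far as the arm can. A call with a number of a shift or a turn outside -1 to 1 is refused whole. A call with a gripper value outside its range is refused whole. The fingers move at their own pace and stop on an object; "force" is the grip in N (left out, the last holds). Time passes only in rows, so rows that repeat a pose let the fingers close. It gives the time, the measured TCP pose, the force, the opening and the grip force at its end, in the units of the state.
- env.read_state(): the state, without advancing time (a new reading comes with each control period).
- imaging.snapshot(name): name is "scene" or "top" or "wrist"; returns the picture (480x640x3 uint8, red, green, blue); there is no depth.
- imaging.calibration(name): a dict with "intrinsics" (3x3 intrinsics, pixels), "k1" (the pictures are not rectified: a ray, as slopes to the right and down, at radius r is drawn at 1 + k1 r^2 times it, then the intrinsics apply), "rvec" (rotation vector, rad) and "tvec" (3), from world to camera coordinates, as OpenCV has them; the wrist camera has in their place "tool_from_camera" (4x4, takes a point from camera to tool coordinates, whose origin is the TCP and whose axes are the flange's). Camera axes: x right, y down, z forward; pixel columns grow to the right and rows downward; lengths in mm; the calibration is good to about 2 mm. A picture is of the moment at which its call begins: read the wrist's pose just before it. calibration takes no time and is no camera call.
- env.hand_in(): hands the job in; it is judged then, once.
Trained networks look in the newest picture that a camera, given by its name, has taken for a name from the list of things; names that differ only in an ending like _2 or _b are one class to them, and where a whole thing is asked for, a point or a joint stands for the part that bears it (a point fixed in the world has none). Each returns a list of dicts, best first, with "p" (0 to 1); they miss things now and then, are a little off and sometimes report something else, mostly with a low value. They report only what shows in the picture. A call takes as long as a camera call. They do not tell look-alikes from the thing itself.
- finder.boxes_of(name, camera): "rect" ([left, top, right, bottom] in pixels, round what is visible of it).
- finder.silhouettes(name, camera): "pixels" (480x640 bool, what is visible of it) and "rect" ([left, top, right, bottom] in pixels, round what is visible of it).
The state is a dict: "time": time; "q": joint angles; "dq": joint speeds; "joint_torque": joint torques, N m; "position": TCP position; "eef_rot": TCP orientation; "contact_force": force on the tool from outside, world axes, zero at the start; "torque": the same for the moment, N m; "opening": finger opening in mm; "grip_force": force on a finger pad.
Only numpy, scipy, OpenCV 4.12 (cv2) and the standard library are available. Lean on these libraries where they do the work, as an engineer would, in place of code of your own. Each camera call takes 0.05 s, during which the arm holds its last target. There are 200 camera calls.

### The job

Check the winged metal cap on the thread gauge: lower it on and screw it gently clockwise until it stops, then unscrew it and take it off again. If it turned fully home, its rim right down on the gauge's flange, stand it upright in the wooden tray; if it stopped short, stand it upright in the round steel pan. Stop turning as soon as it stops so that the sprung gauge head is not strained, never force the cap, and leave the other things where they are.

Things in the scene. Friction and masses are not known exactly. Their poses are not given: they have to be found in the camera images.
- cap_center (a point): Cap under test, bare aluminium, 120 to 220 g: upright round knurled skirt 44 mm across, 38 mm high, with a straight grip bar on top (40 mm long, 12 mm thick, 26 mm high; 64 mm overall). The point is on its axis half-way up, 32 mm above the rim. x runs along the bar, z up. Nothing outside shows whether the cap is good.
- cap: The same cap; origin at the centre of its rim plane (open underside), axes as cap_center. Inside are two opposite thread lugs, 5 mm wide, under the two ends of the bar; a half turn of the cap makes no difference. A faulty cap binds inside about half-way through its turn.
- thread_seat (a point): Steel thread gauge head: centre of the flange's top face (flange 50 mm across, 28 mm above the bench), on the upright thread axis; its axes turn with the head. Above it stands a coarse two-start right-hand thread, 32 mm across and 19 mm high. A good cap is home when its rim is on this flange and its bar in line with the blade (this x axis, either way round).
- blade_top (a point): Middle of the top edge of the flat blade (22 mm long, 5 mm thick) on top of the thread, 32 mm above the flange; the blade lies along x of this frame. From the mouths the cap screws clockwise (from above) and sinks 6.7 mm per rad; after 1.2 rad a good cap is home. A faulty one binds after 0.6 to 0.8 rad, its rim 2 to 5 mm up.
- thread_mouth (a point): On the thread axis, 8 mm above the flange. The two mouths take the cap's lugs from above when the bar stands 1.2 rad anticlockwise (from above) of the blade, +-0.2 rad; x of this frame is blade x. The rim then drops to about this height. At other angles the lugs land on top of the thread, rim 16 to 17 mm above the flange. Play in the thread: 1 mm up or down, 1.5 mm sideways.
- gauge_head (a joint): Twist of the sprung gauge head on its base about the upright axis, rad, 0 at rest, positive clockwise from above. The spring is 0.5 N m per rad: the head stays near 0 while the cap runs freely and follows the cap once it has stopped. A twist of 0.15 is a firm stop; beyond 0.5 the gauge is strained.
- gauge: The whole gauge: grey base plate 100 x 80 x 12 mm, bolted to the bench, with the head on a collar at its middle; origin at the centre of the plate's underside.
- pass_tray_in (a point): Wooden tray for caps that turn fully home: oblong, outside 130 (x) x 100 (y) x 25 mm, walls and floor 6 mm, fixed. The point is the centre of its inner floor, 6 mm above the bench. A wall shelf hangs over the bench 0.11 to 0.17 m farther from the robot than this point, its underside 0.51 m up: mind the wrist.
- pan_in (a point): Round dark steel pan for caps that stop short: 112 mm across the rim, about 92 mm across inside at the floor, 25 mm high, fixed. The point is the centre of its inner floor, 4 mm above the bench. A wall shelf hangs over the bench 0.11 to 0.17 m farther from the robot than this point, its underside 0.51 m up: mind the wrist.
- lever_press: Obstacle: the bench's lever press on the left, fixed; origin on the bench under its middle. Base 220 (x) x 170 (y) mm; its column and ram reach 0.37 m up, and its lever with a ball end 0.45 m up, over its side toward the work, 30 to 90 mm to the right of its origin. Pass well in front of it or above it.
- hammer: Bystander: hammer, 68 x 207 x 14 mm, lying near the front edge.
- lighter: Bystander: lighter, 25 x 80 x 12 mm.
- snips: Bystander: steel snips, 55 x 152 x 10 mm.
- brass_brush: Bystander: wooden brush with brass bristles, 20 x 180 x 28 mm.
- steel_block: Bystander: square steel bench block, 62 x 62 x 22 mm.
- dish: Bystander: tin lid full of findings, 58 mm across, 14 mm high.
Things that resemble listed ones, but are neither listed nor needed, are in the scene too. What is shaped like the cap but red is not meant.

How it is judged:
By the outcome, as a careful person would: the job done as asked, in the order asked, and still so for the second after the job is handed in, with the robot touching nothing.
It also fails if it takes over 64 s, if anything falls off the work surface, if the arm or the gripper's body presses on something with over 40 N, if the wrist force passes 120 N, or if a joint passes its speed limit or range.

## Working session

There is one attempt and no reset: what is moved stays moved. The work goes in short steps, Python scripts to look and compute and a tool call to move; the robot and the scene stay as the last step left them, time stands still between calls to the robot, and variables do not carry over. Pictures are saved under pics/ and viewed, at most 12 in all, crops included, and the job is handed in when it is done.

Besides the shell and the picture viewer there is one more tool, called after "Emit:" as name(argument=value, ...), one argument or row to a line, values as JSON. carry_out: Moves the arm, as the interface text tells. Its arguments: {"type":"object","properties":{"linear":{"type":"array","items":{"type":"array","items":{"type":"number"}}},"turn":{"type":"array","items":{"type":"number"}},"claw":{"type":"array","items":{"type":"number"}},"force":{"type":"number"}},"required":["linear","turn","claw"]}

```bash
mkdir -p pics; ls; python3 - <<'E'
from workcell import env, imaging, finder
import cv2, numpy as np
s=env.read_state(); print(s)
for c in("scene","top"):
    im=imaging.snapshot(c); cv2.imwrite(f"pics/{c}0.png",im[:,:,::-1]); print(c,imaging.calibration(c))
    for n in("cap","gauge","blade_top","thread_seat","pan_in","pass_tray_in","lever_press"):
        try: print(n,[(np.round(d["rect"]).tolist(),round(d["p"],2)) for d in finder.boxes_of(n,c)[:5]])
        except Exception as e: print(n,e)
print(imaging.calibration("wrist"))
E
```

```text
pics
{'time': 0.0, 'q': array([-1.27730051e+00,  3.78085024e-01,  7.96240578e-02,  1.27439776e+00,
       -3.18713786e-05,  1.46047500e+00]), 'dq': array([-7.34207744e-04, -2.99776752e-03, -8.25581329e-05, -6.43537137e-04,
       -3.88544305e-04, -2.13071192e-03]), 'joint_torque': array([-1.12274218e-03, -4.63605380e+01,  2.69874161e+01,  2.08885287e-02,
       -4.33370806e-04, -7.65729027e-06]), 'position': array([ 225.83779405, -528.46461184,  403.74725841]), 'eef_rot': array([[ 9.19567868e-01,  3.92930709e-01, -6.27161237e-04],
       [ 3.92931161e-01, -9.19565790e-01,  1.96498722e-03],
       [ 1.95387803e-04, -2.05337030e-03, -9.99997873e-01]]), 'contact_force': array([-0.36171607,  0.49687325, -0.54916993]), 'torque': array([ 0.01558613,  0.02182254, -0.04021588]), 'grip_force': 0.0, 'opening': 85.52952965283326}
scene {'intrinsics': array([[548.91571283,   0.        , 321.11516445],
       [  0.        , 548.91571283, 237.83080441],
       [  0.        ,   0.        ,   1.        ]]), 'k1': -0.1440157944844696, 'rvec': array([ 2.10992938,  0.23752056, -0.16714921]), 'tvec': ar
[... 1024 characters left out ...]
77.0, 229.0, 431.0, 278.0], 0.56), ([232.0, 176.0, 254.0, 199.0], 0.56)]
pass_tray_in [([452.0, 226.0, 511.0, 294.0], 0.88)]
lever_press []
{'intrinsics': array([[336.35179114,   0.        , 324.48139755],
       [  0.        , 336.35179114, 239.02194863],
       [  0.        ,   0.        ,   1.        ]]), 'k1': -0.024706666886851376, 'tool_from_camera': array([[-5.57801538e-04, -9.53809873e-01, -3.00410412e-01,
         7.68400317e+01],
       [ 9.99999661e-01, -7.14154932e-04,  4.10660454e-04,
         4.92276329e-01],
       [-6.06231572e-04, -3.00410081e-01,  9.53809947e-01,
         3.05502092e+01],
       [ 0.00000000e+00,  0.00000000e+00,  0.00000000e+00,
         1.00000000e+00]])}
```

View pics/top0.png

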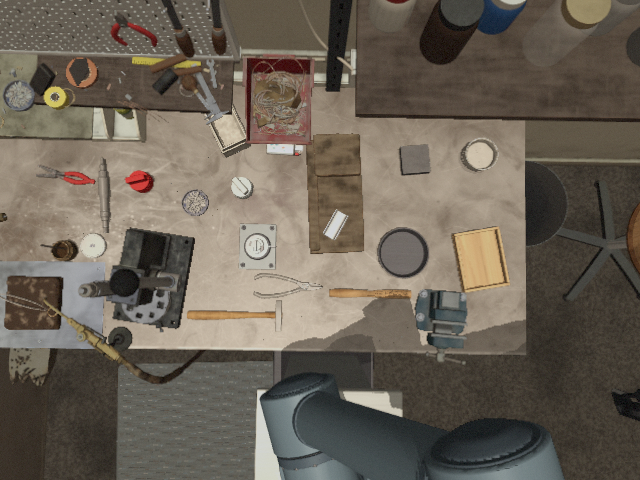

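View pics/scene0.png

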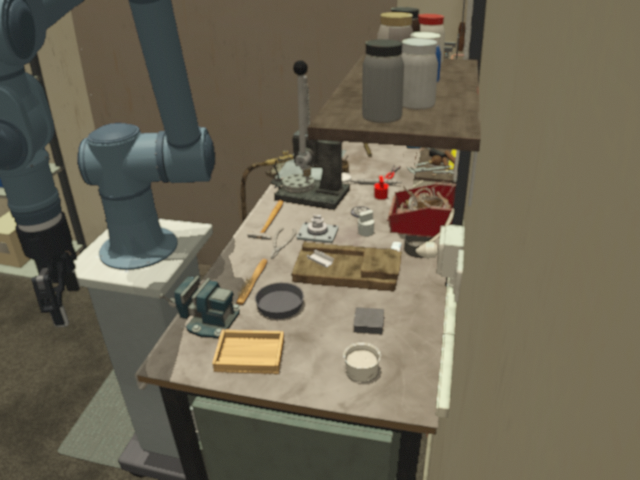

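The top view shows the bare cap at (242,187), the gauge at (257,246), the pan at (403,252) and the tray at (481,259). The things that could be taken for the cap are the red winged cap (139,181), the jar lid (93,245), the brown jar (65,249), the findings tin (195,203) and the white cup (479,155). I choose the bare one at (242,187) and will check it in a close crop.

```bash
cat > h.py <<'E'
from workcell import env, imaging, finder
import cv2, numpy as np
from scipy.spatial.transform import Rotation as R
def cam(name):
    c=imaging.calibration(name)
    if name=="wrist":
        s=env.read_state(); T=np.eye(4); T[:3,:3]=s["eef_rot"]; T[:3,3]=s["position"]
        W=T@c["tool_from_camera"]
    else:
        W=np.eye(4); r=R.from_rotvec(c["rvec"]).as_matrix(); W[:3,:3]=r.T; W[:3,3]=-r.T@c["tvec"]
    return c["intrinsics"],c["k1"],W
def ray(C,uv):
    K,k,W=C; d=cv2.undistortPoints(np.float64([[uv]]),K,np.array([k,0,0,0.]))[0,0]
    return W[:3,3],W[:3,:3]@np.r_[d,1]
def plane(C,uv,z):
    o,d=ray(C,uv); return o+d*(z-o[2])/d[2]
def proj(C,P):
    K,k,W=C; Q=np.linalg.inv(W)[:3]; P=np.atleast_2d(P).astype(float)
    return cv2.projectPoints(P,cv2.Rodrigues(Q[:,:3])[0],Q[:,3].copy(),K,np.array([k,0,0,0.]))[0][:,0]
def delta(pos,yaw):
    """shift in tool axes (units of 10cm) and turn (180 deg) to TCP pos, tool-y direction at yaw mod pi"""
    s=env.read_state(); d=s["eef_rot"].T@(np.array(pos)-s["position"])/100
    y=s["eef_rot"][:,1]; a=(yaw-np.arctan2(y[1],y[0])+np.pi/2)%np.pi-np.pi/2
    return np.round(d,3),round(-a/np.pi,4)  # tool z down: positive turn about it = clockwise
E
python3 - <<'E'
from h import *
C=cam("top"); print(C[2][:3,3])
for n,uv,z in(("cap",(242,187),50),("gauge",(257,246),40),("pan",(403,252),12),("tray",(481,259),12),("red",(139,181),50),("press",(150,280),0),("shelf",(360,115),510)): print(n,plane(C,uv,z).round())
im=cv2.imread("pics/top0.png"); a=cv2.resize(im[160:290,190:310],None,fx=4,fy=4,interpolation=2)
cv2.imwrite("pics/crop0.png",a)
s=env.read_state(); print(s["position"])
for n in("cap","blade_top","pan_in","pass_tray_in"):
    S=cam("scene")
print(proj(S,[[600,200,30]]))
E
```

```text
[ 413.88142591   38.55816903 1199.36357423]
cap [585. 196.  50.]
gauge [460. 161.  40.]
pan [ 454. -157.   12.]
tray [ 442. -329.   12.]
red [593. 415.  50.]
press [382. 398.   0.]
shelf [614. -17. 510.]
[ 225.91776199 -528.75929058  404.73846908]
[[369.57283839 222.98803257]]
```

View pics/crop0.png

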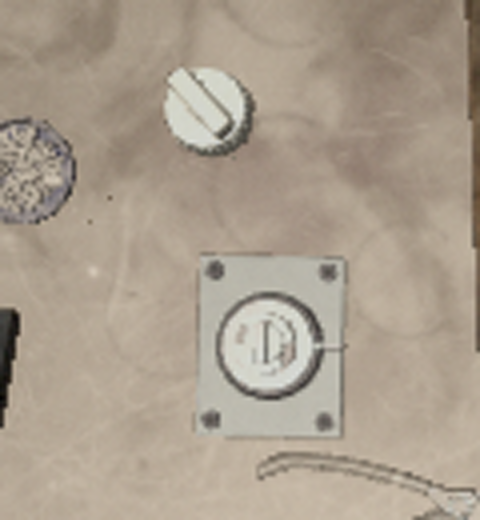

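The crop shows the bare white-metal cap, its bar running from crop (178,78) to (225,130), a yaw of about +0.74. The gauge blade at crop (266,342) lies along world x. Next I move over there.

Emit:
carry_out(
  linear=[
    [1, -1, 0],
    [1, -1, 0],
    [1, -1, 0],
    [1, -1, 0],
    [1, -1, 0],
    [1, -1, 0],
    [1, -1, 0],
    [1, -1, 0],
    [1, -1, 0],
  ],
  turn=[-0.5, -0.5, -0.5, -0.5, -0.5, -0.5, -0.5, -0.5, -0.5],
  claw=[85, 85, 85, 85, 85, 85, 85, 85, 85],
)

```text
time: 1.92
position: [278.6, -397.5, 404.8]
eef_rot: [[-0.396, 0.918, 0.0], [0.918, 0.396, -0.0], [-0.0, 0.0, -1.0]]
contact_force: [0.9, -0.2, 0.8]
opening: 84.8
grip_force: 0.0
```

Emit:
carry_out(
  linear=[
    [1, 1, 0],
    [1, 1, 0],
    [1, 1, 0],
    [1, 1, 0],
    [1, 1, 0],
    [1, 1, 0],
    [1, 1, 0],
    [1, 1, 0],
    [1, 1, 0],
  ],
  turn=[-0.5, -0.5, -0.5, -0.5, -0.5, -0.5, -0.5, -0.5, -0.5],
  claw=[85, 85, 85, 85, 85, 85, 85, 85, 85],
)

```text
time: 3.05
position: [331.3, -266.3, 404.8]
eef_rot: [[-0.918, -0.396, 0.0], [-0.396, 0.918, -0.0], [-0.0, -0.0, -1.0]]
contact_force: [0.6, 0.2, -0.1]
opening: 84.8
grip_force: 0.0
```

Emit:
carry_out(
  linear=[
    [-1, 1, 0],
    [-1, 1, 0],
    [-1, 1, 0],
  ],
  turn=[0, 0, 0],
  claw=[85, 85, 85],
)

```text
time: 3.42
position: [384.4, -132.4, 404.9]
eef_rot: [[-0.918, -0.397, 0.0], [-0.397, 0.918, 0.001], [-0.001, 0.0, -1.0]]
contact_force: [-0.5, 0.0, -0.1]
opening: 85.0
grip_force: 0.0
```

Emit:
carry_out(
  linear=[
    [-1, 1, 0],
    [-1, 1, 0],
    [-1, 1, 0],
  ],
  turn=[0, 0, 0],
  claw=[85, 85, 85],
)

```text
time: 3.8
position: [437.2, -1.1, 404.8]
eef_rot: [[-0.918, -0.397, 0.001], [-0.397, 0.918, 0.0], [-0.001, -0.0, -1.0]]
contact_force: [-0.5, -0.6, 0.1]
opening: 84.9
grip_force: 0.0
```

Emit:
carry_out(
  linear=[
    [-1, 1, 0.2],
    [-1, 1, 0.2],
    [-1, 1, 0.2],
    [-1, 1, 0.2],
  ],
  turn=[-0.1, -0.1, -0.1, -0.1],
  claw=[85, 85, 85, 85],
)

```text
time: 4.3
position: [489.4, 127.5, 384.3]
eef_rot: [[-0.753, -0.658, -0.001], [-0.658, 0.753, -0.001], [0.001, -0.0, -1.0]]
contact_force: [-0.5, -0.5, -0.1]
opening: 85.3
grip_force: 0.0
```

```bash
python3 - <<'E'
from h import *
s=env.read_state(); print(s["position"],s["q"]); C=cam("wrist")
im=imaging.snapshot("wrist"); cv2.imwrite("pics/w1.png",im[:,:,::-1])
for n in("cap","blade_top","gauge"):
    for d in finder.boxes_of(n,"wrist")[:3]: 
        b=d["rect"]; print(n,np.round(b),round(d["p"],2),plane(C,((b[0]+b[2])/2,(b[1]+b[3])/2),40).round())
E
```

```text
[489.35791036 127.54657749 384.33124476] [ 1.29712390e-01  2.44510525e-01 -1.57213529e-01  1.17007246e+00
 -8.94811475e-04 -5.88680772e-01]
cap [294. 294. 338. 360.] 0.8 [586. 198.  40.]
blade_top [349. 189. 396. 243.] 0.89 [458. 160.  40.]
gauge [311. 153. 428. 269.] 0.81 [457. 155.  40.]
gauge [296. 293. 335. 356.] 0.23 [584. 196.  40.]
```

View pics/w1.png

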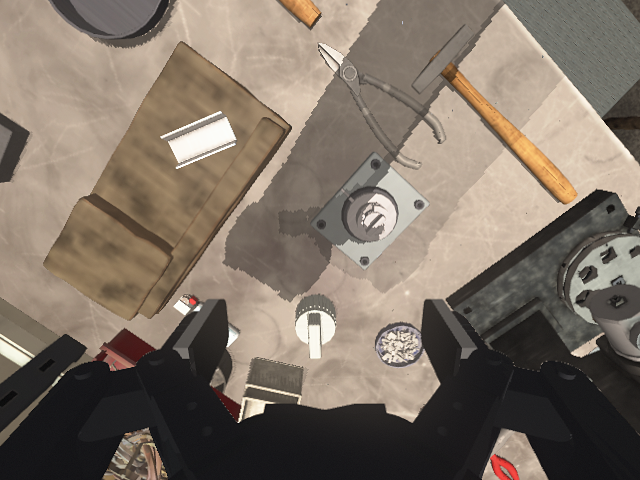

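The wrist view shows the bare cap at (316,330) with its bar nearly along image-vertical, the gauge at (370,212), and no other bare cap. I move above the cap.

Emit:
carry_out(
  linear=[
    [-1, -0.1, 0.4],
    [-1, -0.1, 0.4],
    [-1, -0.1, 0.4],
  ],
  turn=[0, 0, 0],
  claw=[85, 85, 85],
)

```text
time: 4.88
position: [572.3, 185.4, 342.5]
eef_rot: [[-0.754, -0.657, -0.002], [-0.657, 0.754, -0.001], [0.002, 0.001, -1.0]]
contact_force: [-1.6, 0.6, -0.3]
opening: 84.8
grip_force: 0.0
```

Emit:
carry_out(
  linear=[
    [-0.18, 0, 0.34],
    [-0.18, 0, 0.34],
    [-0.18, 0, 0.34],
  ],
  turn=[0, 0, 0],
  claw=[85, 85, 85],
)

```text
time: 5.25
position: [584.2, 196.5, 312.0]
eef_rot: [[-0.754, -0.657, 0.0], [-0.657, 0.754, -0.0], [0.0, -0.001, -1.0]]
contact_force: [0.5, -0.1, 0.0]
opening: 85.1
grip_force: 0.0
```

```bash
cat >> h.py <<'E'
def capmodel(x,y,a,z0=0):
    c,s=np.cos(a),np.sin(a); f=lambda p,z:[x+c*p[0]-s*p[1],y+s*p[0]+c*p[1],z0+z]
    B=[(-20,-6),(20,-6),(20,6),(-20,6)]; t=np.linspace(0,2*np.pi,40)
    circ=[(22*np.cos(u),22*np.sin(u)) for u in t]
    return [np.array([f(p,64) for p in B]),np.array([f(p,38) for p in circ]),np.array([f(p,0) for p in circ])]
E
python3 - <<'E'
from h import *
from scipy.optimize import minimize
s=env.read_state(); print(s["position"]); C=cam("wrist")
im=imaging.snapshot("wrist")[:,:,::-1].copy()
m=finder.silhouettes("cap","wrist")
M=m[0]["pixels"]; print([(np.round(k["rect"]),round(k["p"],2)) for k in m])
def render(p):
    o=np.zeros((480,640),np.uint8); L=capmodel(*p); 
    low=L[0].copy(); low[:,2]=38
    for P in(np.vstack([L[1],L[2]]),np.vstack([L[0],low])):
        q=proj(C,P)*16; cv2.fillConvexPoly(o,cv2.convexHull(q.astype(np.int32)),1,shift=4)
    return o>0
f=lambda p:(render(p)^M).sum()
r=min((minimize(f,[585,197,a],method="Nelder-Mead",options=dict(initial_simplex=[[585,197,a],[590,197,a],[585,202,a],[585,197,a+.15]])) for a in(.6,.75,.9)),key=lambda r:r.fun)
print(r.x,r.fun,M.sum())
for L in capmodel(*r.x): cv2.polylines(im,[np.int32(proj(C,L)*16)],True,(0,0,255),1,shift=4)
u,v=proj(C,[r.x[0],r.x[1],40])[0].astype(int)
c=im[max(v-70,0):v+70,u-90:u+90]; cv2.imwrite("pics/w2.png",cv2.resize(c,None,fx=4,fy=4,interpolation=2)); print(u,v,delta([r.x[0],r.x[1],214],r.x[2]+np.pi/2))
E
```

```text
[584.24905031 196.47326529 311.96011829]
[(array([298., 212., 354., 287.]), 0.74), (array([511., 430., 527., 436.]), 0.46)]
[588.32141624 199.21240151   0.78422507] 208.0 3049
324 246 (array([-0.042, -0.005,  0.985]), np.float64(-0.0214))
```

View pics/w2.png

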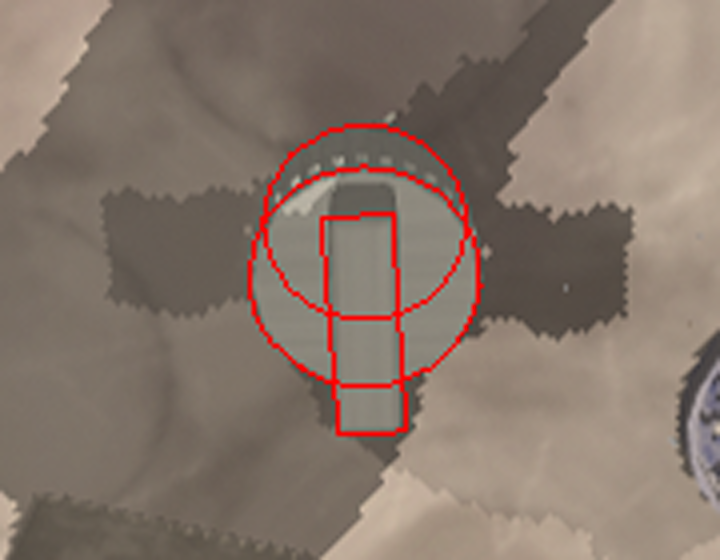

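The overlay in the crop matches the bare cap; its bar runs from crop (362,185) to (372,432), about 0.02 rad less than the fit. I descend and grip.

Emit:
carry_out(
  linear=[
    [-0.04, -0.005, 0.5],
    [-0.04, -0.005, 0.9],
    [-0.04, -0.005, 0.97],
    [-0.04, -0.005, 0.97],
    [-0.04, -0.005, 0.97],
  ],
  turn=[-0.012, -0.012, -0.012, -0.012, -0.012],
  claw=[85, 85, 85, 85, 85],
  force=40,
)

```text
time: 5.98
position: [589.2, 200.0, 216.2]
eef_rot: [[-0.728, -0.686, 0.004], [-0.686, 0.728, 0.001], [-0.004, -0.002, -1.0]]
contact_force: [0.9, -0.2, -0.3]
opening: 84.8
grip_force: 0.0
```

Emit:
carry_out(
  linear=[
    [0, 0, 0],
    [0, 0, 0],
    [0, 0, 0],
    [0, 0, 0],
    [0, 0, 0],
    [0, 0, 0],
    [0, 0, 0],
    [0, 0, 0],
  ],
  turn=[0, 0, 0, 0, 0, 0, 0, 0],
  claw=[50, 25, 8, 8, 8, 8, 8, 8],
  force=40,
)

```text
time: 6.98
position: [588.2, 199.8, 213.8]
eef_rot: [[-0.728, -0.686, 0.0], [-0.686, 0.728, -0.0], [-0.0, -0.0, -1.0]]
contact_force: [-0.0, 0.0, 2.9]
opening: 10.8
grip_force: 40.1
```

Emit:
carry_out(
  linear=[
    [0, 0, -0.3],
    [0, 0, -0.8],
    [0, 0, -1],
    [0, 0, -1],
  ],
  turn=[0, 0, 0, 0],
  claw=[8, 8, 8, 8],
)

```text
time: 7.48
position: [588.7, 200.0, 315.1]
eef_rot: [[-0.728, -0.686, 0.003], [-0.686, 0.728, 0.001], [-0.003, -0.002, -1.0]]
contact_force: [-0.1, -0.1, -2.5]
opening: 11.3
grip_force: 39.8
```

```bash
python3 - <<'E'
from h import *
s=env.read_state(); print(s["position"],s["contact_force"],s["opening"]); C=cam("wrist")
im=imaging.snapshot("wrist")[:,:,::-1].copy(); cv2.imwrite("pics/w3raw.png",im); np.save("w3C.npy",C[2])
for n in("blade_top","gauge","thread_seat"):
    for d in finder.boxes_of(n,"wrist")[:2]:
        b=d["rect"]; print(n,np.round(b),round(d["p"],2),plane(C,((b[0]+b[2])/2,(b[1]+b[3])/2),40).round(1))
u,v=proj(C,[459,160,40])[0].astype(int); print(u,v)
c=im[max(v-80,0):v+80,max(u-100,0):u+100]; print(max(v-80,0),max(u-100,0)); cv2.imwrite("pics/w3.png",cv2.resize(c,None,fx=3.75,fy=3.75,interpolation=2))
E
```

```text
[588.69098201 199.95467928 315.14846808] [-0.05257824 -0.09064862 -2.53280275] 11.300726789386836
blade_top [380.  30. 449. 107.] 0.84 [463.3 161.9  40. ]
gauge [322.   2. 493. 164.] 0.74 [472.1 165.1  40. ]
thread_seat [377.  30. 449. 110.] 0.66 [464.5 162.   40. ]
thread_seat [326.   0. 492. 162.] 0.56 [471.1 164.9  40. ]
417 61
0 317
```

View pics/w3.png

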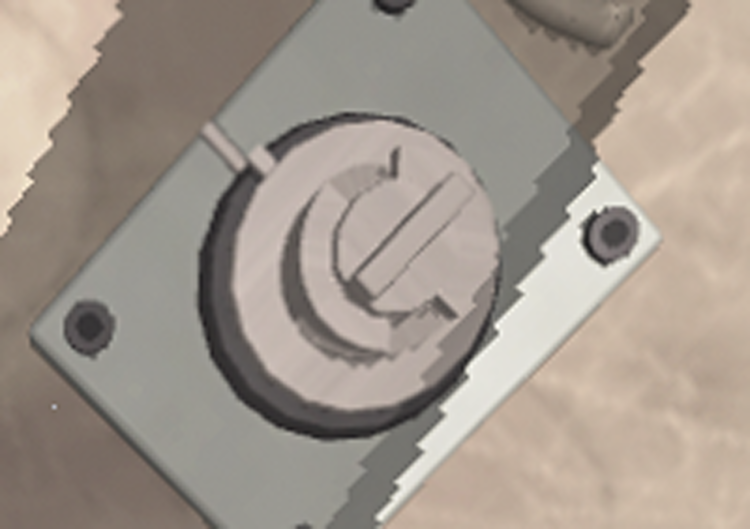

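The crop shows the blade from crop (366,286) to (466,182) and the flange ellipse spanning about (232..500, 118..412). I work out the axis and yaw from these.

```bash
python3 - <<'E'
from h import *
K,k,_=cam("wrist"); C=(K,k,np.load("w3C.npy")); px=lambda a,b:(317+a/3.75,b/3.75)
p,q=plane(C,px(366,286),60),plane(C,px(466,182),60); d=p-q
print(p,q,(p+q)/2,np.linalg.norm(d),np.arctan2(d[1],d[0]))
im=cv2.imread("pics/w3raw.png")
from scipy.optimize import least_squares
t=np.linspace(0,2*np.pi,60)
pts=np.array([plane(C,px(*u),28)[:2] for u in((232,290),(250,225),(300,155),(365,122),(430,130),(480,175),(500,235),(300,392),(345,412),(410,400))])
f=least_squares(lambda c:np.hypot(*(pts-c[:2]).T)-25,[459,160]); print(f.x,f.fun.round(1))
T=cam("top"); 
print("topblade",plane(T,(190+266/4,160+342/4),60))
for c,z in((f.x,28),((p+q)[:2]/2,60)):
    cv2.polylines(im,[np.int32(proj(C,[[c[0]+25*np.cos(a),c[1]+25*np.sin(a),28] for a in t])*16)],1,(0,0,255),1,shift=4)
s=env.read_state(); x=s["eef_rot"][:,0]; yaw=np.arctan2(-x[1],-x[0]); print("baryaw",yaw, s["q"])
E
```

```text
[471.79175744 164.00204478  60.        ] [450.36547847 164.29958166  60.        ] [461.07861796 164.15081322  60.        ] 21.42834475205802 -0.01388564725492087
[460.64526221 165.17037982] [ 0.9 -0.9 -1.  -0.1  0.2 -0.2 -0.7 -0.8 -0.2 -0.7]
topblade [460.41619702 160.38288713  60.        ]
baryaw 0.7556501741831876 [ 2.25440872e-01  5.09297376e-01  4.30310269e-02  1.10836529e+00
 -1.08026188e-04 -5.30205990e-01]
```

```bash
python3 - <<'E'
from h import *
from scipy.optimize import minimize
s=env.read_state(); p=s["position"]; Rm=s["eef_rot"]; yaw=0.7557; z0=p[2]-214; print(p,z0)
for cn in("wrist","top","scene"):
    C=cam(cn); im=imaging.snapshot(cn)[:,:,::-1].copy(); cv2.imwrite(f"pics/{cn}4.png",im)
    m=finder.silhouettes("cap",cn); g=proj(C,[p[0],p[1],z0+40])[0]
    m=[k for k in m if abs(np.array([(k["rect"][0]+k["rect"][2])/2,(k["rect"][1]+k["rect"][3])/2])-g).max()<40]
    if not m: print(cn,"none",g); continue
    M=m[0]["pixels"]
    def render(q):
        o=np.zeros((480,640),np.uint8); L=capmodel(q[0],q[1],yaw,z0); low=L[0].copy(); low[:,2]=38+z0
        for P in(np.vstack([L[1],L[2]]),np.vstack([L[0],low])):
            cv2.fillConvexPoly(o,cv2.convexHull((proj(C,P)*16).astype(np.int32)),1,shift=4)
        return o>0
    W=M if cn!="top" else M
    r=minimize(lambda q:(render(q)^M).sum(),p[:2],method="Nelder-Mead",options=dict(initial_simplex=[p[:2],p[:2]+[5,0],p[:2]+[0,5]]))
    d=np.r_[r.x-p[:2],0]; print(cn,m[0]["rect"],r.x,r.fun,M.sum(),"off world",d[:2].round(1),"tool",(Rm.T@d).round(1))
E
```

```text
[587.27254743 199.61285649 311.52826541] 97.52826541232724
wrist [281.0, 238.1, 369.0, 373.2] [586.6103057  198.73125701] 2728.0 5909 off world [-0.7 -0.9] tool [ 1.1 -0.2  0. ]
top [231.3, 174.3, 245.2, 190.6] [583.05379743 198.12848149] 346.0 158 off world [-4.2 -1.5] tool [4.1 1.8 0. ]
scene [356.1, 182.7, 372.9, 205.8] [588.76376981 200.0274664 ] 174.0 271 off world [1.5 0.4] tool [-1.4 -0.7 -0. ]
```

Emit:
carry_out(
  linear=[
    [0.41, 0.61, 0],
    [0.41, 0.61, 0],
    [0.41, 0.61, 0],
    [0.41, 0.61, 0],
  ],
  turn=[0, 0, 0, 0],
  claw=[8, 8, 8, 8],
)

```text
time: 8.48
position: [517.9, 216.1, 314.5]
eef_rot: [[-0.728, -0.685, 0.003], [-0.685, 0.728, 0.0], [-0.003, -0.002, -1.0]]
contact_force: [0.3, -0.3, -1.5]
opening: 11.2
grip_force: 39.8
```

```bash
python3 - <<'E'
from h import *
s=env.read_state(); print(s["position"],s["contact_force"]); C=cam("wrist")
im=imaging.snapshot("wrist")[:,:,::-1].copy(); np.save("w5C.npy",C[2])
cv2.polylines
t=np.linspace(0,2*np.pi,60)
g=np.array([461,164.5]); 
def draw(c,r,z): cv2.polylines(im,[np.int32(proj(C,[[c[0]+r*np.cos(a),c[1]+r*np.sin(a),z] for a in t])*16)],1,(0,0,255),1,shift=4)
draw(g,25,28)
b=[(g[0]+x,g[1]+y,60) for x,y in((-11,-2.5),(11,-2.5),(11,2.5),(-11,2.5))]
cv2.polylines(im,[np.int32(proj(C,b)*16)],1,(0,255,0),1,shift=4)
u,v=proj(C,[461,164.5,40])[0].astype(int); v0,u0=max(v-75,0),max(u-100,0); print(v0,u0)
cv2.imwrite("pics/w5.png",cv2.resize(im[v0:v0+150,u0:u0+200],None,fx=4,fy=4,interpolation=2))
E
```

```text
[517.89070672 216.13109316 314.46424328] [ 0.34299893 -0.27806123 -1.51438074]
57 228
```

View pics/w5.png

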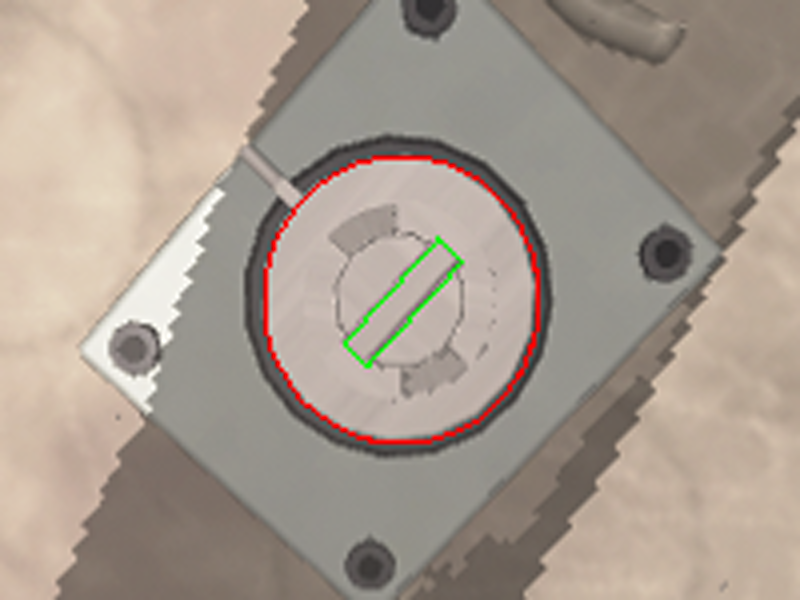

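The overlay fits very well: the gauge axis is at (461,164.5) and the blade yaw is about 0. I go above it, turned to the mouth angle.

Emit:
carry_out(
  linear=[
    [0.767, 0.012, 0],
    [0.767, 0.012, 0],
    [0.767, 0.012, 0],
    [0.767, 0.012, 0],
    [0.767, 0.012, 0],
  ],
  turn=[-0.142, -0.142, -0.142, -0.142, -0.142],
  claw=[8, 8, 8, 8, 8],
)

```text
time: 9.15
position: [460.6, 164.4, 313.9]
eef_rot: [[-0.362, -0.932, 0.001], [-0.932, 0.362, 0.0], [-0.0, -0.001, -1.0]]
contact_force: [-0.1, -0.8, -1.8]
opening: 11.4
grip_force: 39.9
```

```bash
python3 - <<'E'
from h import *
P=[]
for i in range(3):
    s=env.read_state(); P.append(s["position"]); imaging.snapshot("scene")
print(np.array(P).round(1),s["contact_force"],s["torque"]); x=-s["eef_rot"][:,0]; print(np.arctan2(x[1],x[0]))
print(delta([461,164.5,270],1.2+np.pi/2))
E
```

```text
[[460.6 164.4 313.9]
 [460.5 164.4 313.8]
 [460.3 164.5 313.8]] [ 0.11394123 -0.38386877 -2.14681794] [-0.01980282 -0.02426537 -0.02404451]
1.2010856332078157
(array([-0.003, -0.007,  0.437]), np.float64(0.0004))
```

Emit:
carry_out(
  linear=[
    [0, 0, 0.3],
    [0, 0, 0.48],
    [0, 0, 0.5],
    [0, 0, 0.52],
    [0, 0, 0.53],
    [0, 0, 0.53],
  ],
  turn=[0, 0, 0, 0, 0, 0],
  claw=[8, 8, 8, 8, 8, 8],
)

```text
time: 10.05
position: [460.1, 164.5, 261.3]
eef_rot: [[-0.361, -0.933, 0.001], [-0.933, 0.361, 0.0], [-0.001, -0.001, -1.0]]
contact_force: [-0.7, 0.0, -0.4]
opening: 11.2
grip_force: 39.8
```

Emit:
carry_out(
  linear=[
    [0, 0, 0.02],
    [0, 0, 0.04],
    [0, 0, 0.05],
    [0, 0, 0.05],
  ],
  turn=[0, 0, 0, 0],
  claw=[8, 8, 8, 8],
)

```text
time: 10.55
position: [459.7, 164.3, 255.5]
eef_rot: [[-0.361, -0.933, -0.0], [-0.933, 0.361, -0.0], [0.0, 0.0, -1.0]]
contact_force: [-0.6, 0.3, -1.0]
opening: 11.3
grip_force: 39.8
```

Emit:
carry_out(
  linear=[
    [0, 0, 0.015],
    [0, 0, 0.03],
    [0, 0, 0.04],
    [0, 0, 0.04],
  ],
  turn=[0, 0, 0, 0],
  claw=[8, 8, 8, 8],
)

```text
time: 11.05
position: [459.7, 164.4, 251.5]
eef_rot: [[-0.361, -0.933, -0.0], [-0.933, 0.361, -0.0], [0.0, 0.0, -1.0]]
contact_force: [-0.7, 0.4, -1.0]
opening: 11.3
grip_force: 39.8
```

Emit:
carry_out(
  linear=[
    [0, 0, 0.01],
    [0, 0, 0.015],
    [0, 0, 0.015],
  ],
  turn=[0, 0, 0],
  claw=[8, 8, 8],
)

```text
time: 11.42
position: [459.7, 164.4, 250.1]
eef_rot: [[-0.361, -0.933, -0.0], [-0.933, 0.361, -0.0], [0.0, 0.0, -1.0]]
contact_force: [-0.2, 0.7, -1.4]
opening: 11.5
grip_force: 39.8
```

Emit:
carry_out(
  linear=[
    [0, 0, 0.007],
    [0, 0, 0.013],
    [0, 0, 0.02],
    [0, 0, 0.027],
    [0, 0, 0.027],
  ],
  turn=[0.032, 0.064, 0.095, 0.127, 0.127],
  claw=[8, 8, 8, 8, 8],
)

```text
time: 12.05
position: [459.7, 164.4, 247.5]
eef_rot: [[-0.694, -0.72, -0.0], [-0.72, 0.694, -0.0], [0.0, -0.0, -1.0]]
contact_force: [0.2, -0.4, -2.7]
opening: 11.3
grip_force: 39.8
```

```bash
cat > st.py <<'E'
from h import *
T=[];F=[];P=[]
for i in range(4):
    s=env.read_state(); T.append(s["torque"]); F.append(s["contact_force"]); P.append(s["position"]); im=imaging.snapshot("wrist")
x=-s["eef_rot"][:,0]; print("yaw",np.arctan2(x[1],x[0]).round(3),"T",np.mean(T,0).round(3),np.std(T,0).round(3),"F",np.mean(F,0).round(1),"P",np.mean(P,0).round(1),s["time"])
cv2.imwrite("pics/last.png",im[:,:,::-1])
E
python3 st.py
```

```text
yaw 0.804 T [ 0.021 -0.022  0.005] [0.016 0.012 0.035] F [ 0.4  0.  -1.9] P [459.7 164.4 247.5] 12.2
```

Emit:
carry_out(
  linear=[
    [0, 0, 0.007],
    [0, 0, 0.013],
    [0, 0, 0.013],
  ],
  turn=[0.032, 0.064, 0.064],
  claw=[8, 8, 8],
)

```text
time: 12.62
position: [459.7, 164.4, 246.2]
eef_rot: [[-0.823, -0.567, -0.0], [-0.567, 0.823, -0.0], [0.0, -0.0, -1.0]]
contact_force: [-0.5, 0.2, -0.6]
opening: 11.0
grip_force: 39.8
```

```bash
python3 st.py
```

```text
yaw 0.603 T [-0.001 -0.009  0.002] [0.011 0.038 0.029] F [-0.2  0.2 -1.4] P [459.8 164.4 246.2] 12.775
```

Emit:
carry_out(
  linear=[
    [0, 0, 0.007],
    [0, 0, 0.009],
    [0, 0, 0.009],
  ],
  turn=[0.032, 0.045, 0.045],
  claw=[8, 8, 8],
)

```text
time: 13.2
position: [459.8, 164.3, 245.4]
eef_rot: [[-0.895, -0.445, 0.0], [-0.445, 0.895, -0.0], [-0.0, -0.0, -1.0]]
contact_force: [0.2, -0.3, -0.8]
opening: 11.3
grip_force: 39.9
```

```bash
python3 st.py; python3 - <<'E'
import cv2; im=cv2.imread("pics/last.png"); cv2.imwrite("pics/w6.png",cv2.resize(im[200:400,180:460],None,fx=2.8,fy=2.8))
E
```

```text
yaw 0.461 T [-0.138 -0.032  0.056] [0.033 0.008 0.028] F [ 0.  -0.8 -0.9] P [459.8 164.3 245.4] 13.35
```

View pics/w6.png

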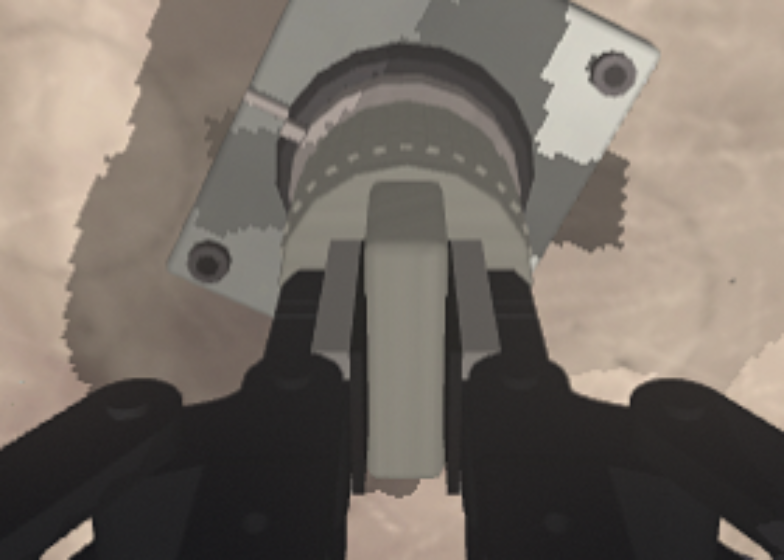

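```bash
python3 - <<'E'
from h import *
K,k,W=cam("wrist")
for C,px in(((K,k,np.load("w5C.npy")),[(228+288/4,57+192/4),(228+258/4,57+160/4)]),((K,k,W),[(180+293/2.8,200+131/2.8),(180+265/2.8,200+104/2.8)]),((K,k,np.load("w3C.npy")),[(317+264/3.75,160/3.75),(317+223/3.75,146/3.75)])):
    for p,zs in zip(px,((20,28),(12,20))):
        for z in zs:
            d=plane(C,p,z)[:2]-[460.7,164.5]; print(z,d.round(1),np.hypot(*d).round(1),np.arctan2(d[1],d[0]).round(3))
E
python3 st.py
```

```text
20 [  0.2 -28.2] 28.2 -1.564
28 [  0.2 -27.4] 27.4 -1.562
12 [ -0.2 -36.9] 36.9 -1.576
20 [ -0.1 -35.9] 35.9 -1.575
20 [  1.  -27.3] 27.3 -1.533
28 [ -1.8 -27.6] 27.6 -1.637
12 [  0.9 -35.3] 35.3 -1.546
20 [ -1.9 -35.3] 35.3 -1.624
20 [ -1.5 -27.4] 27.4 -1.625
28 [  0.8 -27.1] 27.1 -1.542
12 [  0.  -35.2] 35.2 -1.57
20 [  2.2 -34.6] 34.7 -1.508
yaw 0.461 T [-0.208  0.007  0.01 ] [0.022 0.041 0.027] F [-0.1 -1.2 -0.4] P [459.8 164.3 245.3] 13.55
```

The crop shows the pointer's outer mark at (265,104) and its inner mark at (293,131); with parallax worked out, the head is still within about 0.02 rad of rest. I continue in small steps.

Emit:
carry_out(
  linear=[
    [0, 0, 0.003],
    [0, 0, 0.007],
    [0, 0, 0.007],
  ],
  turn=[0.016, 0.032, 0.032],
  claw=[8, 8, 8],
)

```text
time: 13.98
position: [459.8, 164.3, 244.6]
eef_rot: [[-0.936, -0.353, 0.0], [-0.353, 0.936, -0.0], [-0.0, -0.0, -1.0]]
contact_force: [0.1, -1.4, -0.0]
opening: 11.1
grip_force: 39.9
```

```bash
sed -i 's/range(4)/range(6)/' st.py; cat >> st.py <<'E'
K,k,W=C=cam("wrist")
# unwrap a ring round the axis at z=24 into (angle, radius), brightness profile
a=np.linspace(-2.0,-1.1,181)
g=cv2.cvtColor(im,cv2.COLOR_RGB2GRAY).astype(np.float32)
for z,r0,r1 in((24,26.3,28.5),(14,34,37)):
    acc=0
    for r in np.linspace(r0,r1,5):
        q=proj(C,np.c_[460.7+r*np.cos(a),164.5+r*np.sin(a),np.full(181,z)]).astype(np.float32)
        acc=acc+cv2.remap(g,q[:,:1],q[:,1:],1)[:,0]
    acc=acc/5; d=acc-cv2.blur(acc[:,None],(1,61))[:,0]; i=d.argmax(); w=np.clip(d[max(i-8,0):i+9]-d[i]/2,0,None)
    print("ring",z,"peak",(w@a[max(i-8,0):i+9]/w.sum()).round(3),d[i].round())
E
python3 st.py
```

```text
yaw 0.36 T [-0.214 -0.027  0.064] [0.013 0.028 0.025] F [ 0.1 -1.1 -0.7] P [459.7 164.4 244.6] 14.225
ring 24 peak -1.672 46.0
ring 14 peak -1.561 36.0
```

Emit:
carry_out(
  linear=[
    [0, 0, 0],
    [0, 0, 0],
    [0, 0, 0],
  ],
  turn=[0.012, 0.026, 0.026],
  claw=[8, 8, 8],
)

```text
time: 14.65
position: [459.5, 164.4, 244.5]
eef_rot: [[-0.961, -0.275, -0.001], [-0.275, 0.961, 0.0], [0.001, 0.0, -1.0]]
contact_force: [-2.1, 0.4, 0.3]
opening: 10.8
grip_force: 40.0
```

```bash
python3 st.py
```

```text
yaw 0.279 T [-0.042  0.281  0.108] [0.048 0.054 0.042] F [-1.2 -0.3  0.5] P [459.5 164.4 244.5] 14.9
ring 24 peak -1.694 40.0
ring 14 peak -1.672 12.0
```

```bash
cat > ring.py <<'E'
from h import *
K,k,W=C=cam("wrist"); g=cv2.imread("pics/last.png",0).astype(np.float32); a=np.linspace(-2.1,-1.2,46)
for z,r in((24,26.5),(24,27.5),(24,28.5),(24,30),(14,33),(14,35),(14,37)):
    q=proj(C,np.c_[460.7+r*np.cos(a),164.5+r*np.sin(a),np.full(46,z)]).astype(np.float32)
    print(z,r,cv2.remap(g,q[:,:1],q[:,1:],1)[:,0].astype(int).tolist())
E
python3 ring.py
```

```text
24 26.5 [79, 79, 79, 79, 79, 78, 79, 79, 78, 71, 66, 63, 68, 65, 67, 73, 85, 103, 117, 122, 122, 123, 111, 88, 63, 64, 64, 63, 63, 63, 62, 62, 62, 62, 62, 63, 63, 63, 62, 62, 61, 62, 63, 63, 63, 63]
24 27.5 [79, 80, 79, 79, 79, 79, 79, 79, 79, 80, 80, 81, 80, 78, 70, 73, 88, 118, 126, 123, 121, 120, 107, 78, 64, 64, 64, 63, 63, 63, 63, 64, 65, 65, 65, 65, 65, 64, 62, 61, 61, 61, 62, 60, 57, 56]
24 28.5 [68, 67, 67, 69, 72, 72, 73, 69, 67, 65, 65, 60, 63, 61, 59, 67, 86, 113, 133, 134, 149, 153, 122, 73, 49, 53, 53, 54, 53, 53, 52, 51, 52, 52, 52, 55, 62, 70, 75, 82, 93, 96, 97, 96, 95, 96]
24 30 [57, 57, 57, 56, 57, 55, 57, 54, 55, 53, 56, 54, 59, 57, 64, 67, 77, 97, 129, 138, 148, 146, 125, 106, 96, 101, 105, 108, 107, 108, 106, 105, 106, 106, 107, 106, 106, 106, 106, 106, 106, 105, 104, 104, 105, 104]
14 33 [136, 136, 136, 136, 137, 136, 136, 136, 136, 136, 136, 136, 136, 136, 136, 136, 136, 137, 135, 136, 130, 131, 129, 111, 97, 103, 117, 121, 115, 107, 104, 105, 105, 105, 104, 105, 105, 106, 105, 106, 106, 106, 106, 106, 106, 106]
14 35 [136, 136, 136, 136, 136, 136, 136, 136, 136, 136, 136, 136, 136, 136, 136, 136, 136, 137, 136, 136, 136, 136, 135, 120, 101, 104, 116, 121, 115, 106, 104, 105, 105, 105, 106, 106, 105, 106, 106, 106, 106, 106, 106, 106, 106, 105]
14 37 [136, 136, 136, 136, 136, 136, 136, 137, 137, 136, 136, 136, 136, 137, 137, 137, 136, 136, 136, 136, 137, 137, 138, 131, 108, 102, 116, 121, 113, 105, 105, 105, 105, 105, 105, 106, 106, 106, 106, 106, 106, 106, 107, 106, 106, 105]
```

Emit:
carry_out(
  linear=[
    [0, 0, 0],
    [0, 0, 0],
  ],
  turn=[0.013, 0.013],
  claw=[8, 8],
)

```text
time: 15.2
position: [459.9, 164.7, 244.6]
eef_rot: [[-0.972, -0.236, 0.0], [-0.236, 0.972, 0.001], [-0.001, 0.001, -1.0]]
contact_force: [-1.5, 1.0, -1.3]
opening: 11.2
grip_force: 40.0
```

```bash
python3 st.py; python3 ring.py | sed -n 2,3p; python3 - <<'E'
import cv2; im=cv2.imread("pics/last.png"); cv2.imwrite("pics/w7.png",cv2.resize(im[170:370,200:460],None,fx=2.8,fy=2.8))
E
```

```text
yaw 0.238 T [ 0.472 -0.026  0.118] [0.129 0.09  0.022] F [-0.2  2.7 -1.5] P [459.9 164.6 244.6] 15.45
ring 24 peak -1.685 35.0
ring 14 peak -1.731 13.0
24 27.5 [79, 79, 80, 79, 79, 79, 79, 79, 79, 79, 78, 79, 79, 76, 70, 70, 80, 94, 111, 122, 121, 122, 117, 97, 69, 62, 62, 62, 62, 62, 64, 63, 63, 62, 62, 62, 63, 61, 60, 61, 62, 62, 60, 56, 54, 61]
24 28.5 [63, 64, 65, 68, 69, 71, 69, 67, 64, 62, 62, 57, 62, 58, 56, 58, 74, 102, 127, 127, 121, 122, 113, 80, 56, 52, 52, 54, 54, 50, 50, 51, 50, 50, 52, 60, 73, 85, 99, 104, 103, 101, 99, 102, 106, 106]
```

View pics/w7.png

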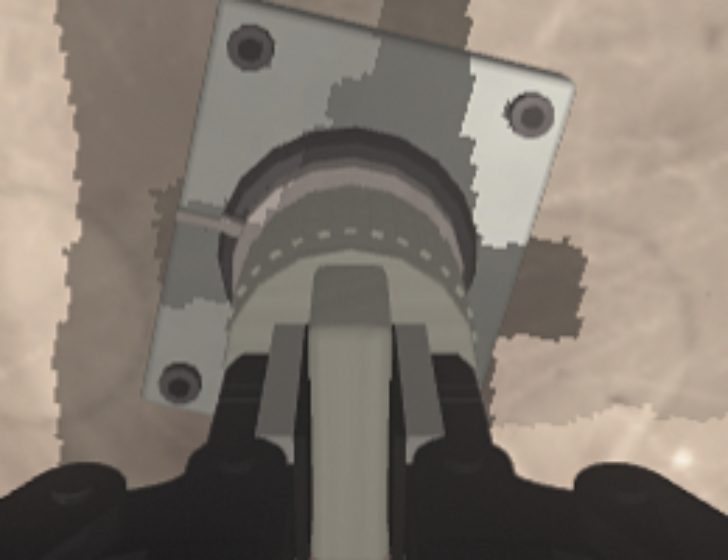

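The crop shows the cap held with its bar at yaw 0.24 and the pointer's inner mark at (235,228). Torque rose from about 0 to 0.12 N m, with onset at about 0.74 rad turned and a slope equal to the head spring's. The rim is still about 2.5 mm up, so the cap stopped short and is faulty. I unscrew it now.

Emit:
carry_out(
  linear=[
    [0, 0, 0],
    [0, 0, -0.006],
    [0, 0, -0.014],
    [0, 0, -0.022],
    [0, 0, -0.03],
    [0, 0, -0.038],
    [0, 0, -0.046],
    [0, 0, -0.054],
    [0, 0, -0.054],
    [0, 0, -0.054],
  ],
  turn=[-0.04, -0.08, -0.115, -0.155, -0.19, -0.23, -0.27, -0.306, -0.306, -0.306],
  claw=[8, 8, 8, 8, 8, 8, 8, 8, 8, 8],
)

```text
time: 16.75
position: [459.8, 164.2, 249.9]
eef_rot: [[-0.365, -0.931, 0.0], [-0.931, 0.365, -0.001], [0.001, -0.0, -1.0]]
contact_force: [0.1, 0.5, -1.4]
opening: 11.5
grip_force: 39.9
```

```bash
python3 st.py
```

```text
yaw 1.198 T [ 0.009 -0.001 -0.015] [0.025 0.026 0.034] F [-0.3  0.3 -1.6] P [459.7 164.3 249.9] 17.0
ring 24 peak -1.563 56.0
ring 14 peak -1.56 25.0
```

Emit:
carry_out(
  linear=[
    [0, 0, -0.04],
    [0, 0, -0.1],
    [0, 0, -0.16],
  ],
  turn=[0, 0, 0],
  claw=[8, 8, 8],
)

```text
time: 17.42
position: [459.9, 164.4, 266.6]
eef_rot: [[-0.364, -0.932, 0.0], [-0.932, 0.364, -0.0], [-0.0, -0.0, -1.0]]
contact_force: [0.4, -0.1, -2.3]
opening: 11.2
grip_force: 39.9
```

Emit:
carry_out(
  linear=[
    [0, 0, -0.5],
    [0, 0, -0.8],
    [0, 0, -0.8],
  ],
  turn=[0, 0, 0],
  claw=[8, 8, 8],
)

```text
time: 17.8
position: [461.0, 164.7, 348.9]
eef_rot: [[-0.364, -0.932, 0.006], [-0.932, 0.364, 0.001], [-0.003, -0.005, -1.0]]
contact_force: [-0.2, 0.2, -1.6]
opening: 11.3
grip_force: 40.0
```

```bash
python3 - <<'E'
from h import *
s=env.read_state(); print(s["position"],s["contact_force"],s["opening"],s["q"])
C=cam("top"); imaging.snapshot("top")
for d in finder.silhouettes("pan_in","top")[:3]:
    v,u=np.nonzero(d["pixels"]); b=d["rect"]; print(np.round(b),round(d["p"],2),plane(C,((b[0]+b[2])/2,(b[1]+b[3])/2),25).round(1),plane(C,(u.mean(),v.mean()),12).round(1))
E
```

```text
[461.02349631 164.67805254 348.86987194] [-0.18079933  0.18276838 -1.58752539] 11.302795921915656 [ 2.13429541e-01  2.27474900e-01 -2.73644295e-01  1.06327313e+00
 -6.67151390e-05 -9.85182350e-01]
[378. 229. 430. 279.] 0.71 [ 449.7 -157.3   25. ] [ 454.1 -156.8   12. ]
[453. 225. 512. 295.] 0.23 [ 439.7 -327.3   25. ] [ 442.  -326.6   12. ]
```

Emit:
carry_out(
  linear=[
    [0.6, -0.234, 0],
    [1, -0.39, 0],
    [1, -0.39, 0],
  ],
  turn=[0, 0, 0],
  claw=[8, 8, 8],
)

```text
time: 18.27
position: [458.9, 54.8, 344.2]
eef_rot: [[-0.368, -0.93, -0.003], [-0.93, 0.368, -0.001], [0.002, 0.003, -1.0]]
contact_force: [0.3, 1.2, -1.4]
opening: 11.1
grip_force: 39.9
```

Emit:
carry_out(
  linear=[
    [0.6, -0.234, 0],
    [1, -0.39, 0],
    [1, -0.39, 0],
  ],
  turn=[0, 0, 0],
  claw=[8, 8, 8],
)

```text
time: 18.65
position: [459.5, -51.7, 344.8]
eef_rot: [[-0.367, -0.93, -0.002], [-0.93, 0.367, 0.0], [0.0, 0.002, -1.0]]
contact_force: [0.5, 0.7, -1.7]
opening: 11.3
grip_force: 39.9
```

Emit:
carry_out(
  linear=[
    [0.5, -0.15, 0],
    [1, -0.31, 0],
    [1, -0.31, 0],
    [1, -0.31, 0],
  ],
  turn=[0, 0, 0, 0],
  claw=[8, 8, 8, 8],
)

```text
time: 19.15
position: [452.1, -153.4, 345.2]
eef_rot: [[-0.363, -0.932, -0.002], [-0.932, 0.363, 0.002], [-0.001, 0.002, -1.0]]
contact_force: [-0.1, 0.1, -2.5]
opening: 11.3
grip_force: 39.9
```

```bash
python3 - <<'E'
from h import *
s=env.read_state(); print(s["position"],s["contact_force"],s["opening"]); C=cam("wrist")
im=imaging.snapshot("wrist")[:,:,::-1].copy()
t=np.linspace(0,2*np.pi,60)
for r,z in((56,25),(46,4)): cv2.polylines(im,[np.int32(proj(C,[[455+r*np.cos(a),-155+r*np.sin(a),z] for a in t])*16)],1,(0,0,255),1,shift=4)
cv2.imwrite("pics/w8.png",im)
E
```

```text
[ 452.06536514 -153.35944191  345.16465175] [-0.09970482  0.1207594  -2.45986588] 11.334056909630217
```

View pics/w8.png

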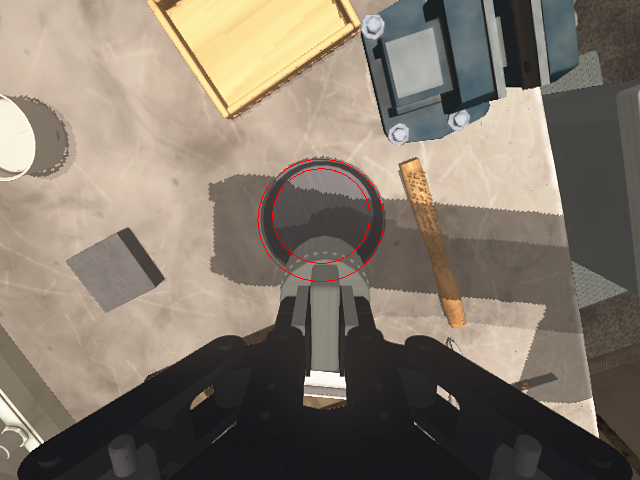

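The view shows the pan at (321,218), matching the predicted circles, and the cap held above it. I lower it.

Emit:
carry_out(
  linear=[
    [0.005, -0.015, 0.5],
    [0.005, -0.015, 1],
    [0.005, -0.015, 1],
    [0.005, -0.015, 1],
  ],
  turn=[0, 0, 0, 0],
  claw=[8, 8, 8, 8],
)

```text
time: 19.7
position: [454.1, -155.0, 247.3]
eef_rot: [[-0.362, -0.932, 0.001], [-0.932, 0.362, -0.0], [-0.0, -0.001, -1.0]]
contact_force: [0.4, -0.0, -1.4]
opening: 11.4
grip_force: 39.9
```

Emit:
carry_out(
  linear=[
    [0, 0, 0.1],
    [0, 0, 0.18],
    [0, 0, 0.22],
    [0, 0, 0.245],
    [0, 0, 0.255],
    [0, 0, 0.255],
  ],
  turn=[0, 0, 0, 0, 0, 0],
  claw=[8, 8, 8, 8, 8, 8],
)

```text
time: 20.45
position: [453.4, -155.8, 220.5]
eef_rot: [[-0.364, -0.931, 0.0], [-0.931, 0.364, -0.0], [0.0, -0.0, -1.0]]
contact_force: [0.1, 0.3, -1.6]
opening: 11.1
grip_force: 40.0
```

Emit:
carry_out(
  linear=[
    [0, 0, 0.01],
    [0, 0, 0.018],
    [0, 0, 0.024],
    [0, 0, 0.024],
  ],
  turn=[0, 0, 0, 0],
  claw=[8, 8, 8, 8],
)

```text
time: 20.95
position: [453.4, -155.7, 218.1]
eef_rot: [[-0.364, -0.932, -0.0], [-0.932, 0.364, -0.0], [0.0, 0.0, -1.0]]
contact_force: [0.5, 0.1, -1.5]
opening: 11.2
grip_force: 40.0
```

Emit:
carry_out(
  linear=[
    [0, 0, 0.005],
    [0, 0, 0.009],
    [0, 0, 0.009],
  ],
  turn=[0, 0, 0],
  claw=[8, 8, 8],
)

```text
time: 21.32
position: [453.4, -155.8, 217.7]
eef_rot: [[-0.364, -0.932, 0.0], [-0.932, 0.364, -0.0], [0.0, -0.0, -1.0]]
contact_force: [-1.9, 1.5, 5.2]
opening: 11.3
grip_force: 40.9
```

Contact with the floor. I release gently and retreat.

Emit:
carry_out(
  linear=[
    [0, 0, 0],
    [0, 0, 0],
    [0, 0, 0],
    [0, 0, 0],
    [0, 0, 0],
  ],
  turn=[0, 0, 0, 0, 0],
  claw=[14, 20, 30, 45, 50],
)

```text
time: 21.95
position: [453.4, -155.7, 217.2]
eef_rot: [[-0.364, -0.932, -0.0], [-0.932, 0.364, -0.0], [0.0, -0.0, -1.0]]
contact_force: [-0.5, -0.4, 0.1]
opening: 50.1
grip_force: 0.0
```

Emit:
carry_out(
  linear=[
    [0, 0, -0.2],
    [0, 0, -0.6],
    [0, 0, -1],
    [0, 0, -1],
    [0, 0, -1],
  ],
  turn=[0, 0, 0, 0, 0],
  claw=[50, 50, 50, 50, 50],
)

```text
time: 22.58
position: [453.2, -155.7, 316.7]
eef_rot: [[-0.364, -0.932, -0.0], [-0.932, 0.364, 0.0], [0.0, 0.0, -1.0]]
contact_force: [-1.2, 0.4, -0.8]
opening: 50.4
grip_force: 0.0
```

```bash
python3 - <<'E'
from h import *
s=env.read_state(); print(s["position"],s["contact_force"]); C=cam("wrist")
im=imaging.snapshot("wrist")[:,:,::-1].copy()
for L in capmodel(453.5,-155.5,1.2,4): cv2.polylines(im,[np.int32(proj(C,L)*16)],True,(0,0,255),1,shift=4)
cv2.imwrite("pics/w9.png",im[100:460,120:540])
E
```

```text
[ 453.21021556 -155.66752782  316.7411744 ] [-1.19670482  0.44989797 -0.82736733]
```

View pics/w9.png

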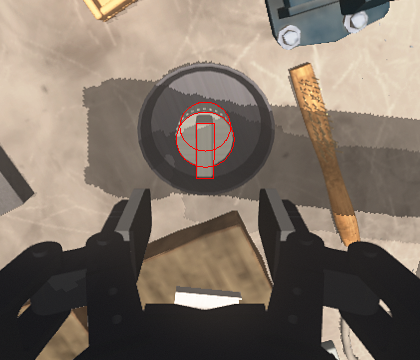

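The last view shows the cap upright on the pan floor at crop (205,140), matching the model, with the gripper clear.

```bash
python3 -c "
from workcell import env
print(env.hand_in())"
```

```text
the job is handed in; nothing more can be done
None
```

The cap bound about 0.74 rad into its 1.2 rad turn, with its rim about 2.5 mm up, so it stopped short; I unscrewed it, stood it upright in the round steel pan and handed the job in at about 22.6 s.

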